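Fit the whistle weight from behind the jars

TASK

The pressure cooker's steel whistle weight stands at the back of the teak shelf, hemmed in by the glass jar, the steel tumbler and the aluminium tin. First clear those three onto the steel tray, standing upright, then take the weight and seat it fully home over the vent pipe in the middle of the cooker lid, and only then put the jar, the tumbler and the tin back on the shelf, each on the very spot where it stood before. Keep the three upright all along, and leave the coiled grey gasket ring and the red valve cap on the shelf where they are.

Things in the scene. Friction and masses are not known exactly. Their poses are not given: they have to be found in the camera images.
- weight_mid (a point): whistle weight, a stubby stainless steel cylinder 38 mm in diameter and 42 mm tall (upright sides up to 33 mm, above that a narrower knob 24 mm across), about 80 g; a round bore 26 mm wide and 17 mm deep opens in its underside. Point: its centre, 21 mm above its underside; z up.
- jar_mid (a point): closed jar of pale, cloudy glass with a dark clasp and hinge at its neck, round, 56 mm in diameter with upright sides up to 42 mm, then a shoulder and a steel lid 42 mm across, 60 mm tall in all, about 180 g. Point: its centre, 30 mm above its underside; z up. It stands in one of the three spots round the weight: left, right or robot side, with its centre 53 to 55 mm from the weight's.
- tumbler_mid (a point): open stainless steel tumbler, tapered: 50 mm across at the foot, 58 mm at the rim, 62 mm tall, about 100 g. Point: its centre, 31 mm above its underside; z up. It stands in another of the three spots round the weight.
- tin_mid (a point): squat round aluminium tin, 58 mm in diameter (56 mm below its lid, which is 14 mm deep), 52 mm tall without the small black knob (16 mm across, 10 mm high) on its lid, about 130 g. Point: 26 mm above its underside; z up. It stands in the last of the three spots round the weight.
- shelf_top (a point): teak shelf board, fixed, 180 mm deep (x) by 460 mm long (y), with a 10 mm high lip along its far edge. Point: the middle of its upper surface, 120 mm above the counter; the weight, jar, tumbler, tin, gasket ring and cap stand on it.
- tray_floor (a point): shallow stainless steel tray on the counter, fixed, 150 mm (x) by 250 mm (y) outside, walls 4 mm thick, 12 mm high overall. Point: the middle of its inner floor, 4 mm above the counter. It may be on either side of the robot, and the lid is on the other.
- vent (a point): vent pipe of the aluminium pressure cooker lid, which lies fixed on the counter (190 mm across, black handle on the robot's side). The pipe is brass, 9 mm thick and 12 mm high, pointed, upright in the middle of a flat steel disc 64 mm across. Point: the foot of the pipe on the disc's upper face, 30 mm above the counter. A seated weight stands flat on that disc with the pipe in its bore.
- gasket: bystander: coiled grey gasket ring, 82 mm across, 19 mm high, lying near one end of the shelf. Origin: the middle of its underside.
- cap: bystander: small red plastic safety valve cap, 32 mm across, 24 mm high, near the other end of the shelf. Origin: the middle of its underside.
Things that resemble listed ones, but are neither listed nor needed, are in the scene too. What is shaped like the part that bears tumbler_mid but orange or yellow is not meant.

How it is judged (in metres and radians):
On the way, in this order (a step that is already met when the one before it is completed fails the run):
1. the jar, the tumbler and the tin all stand released on the tray (x of jar_mid in the frame of tray_floor between -0.06 and 0.06 m and y of jar_mid in the frame of tray_floor between -0.11 and 0.11 m and z of jar_mid in the frame of tray_floor below 0.038 m and linear speed of each of jar, tumbler, tin below 0.02 m/s and contact force between the fingers and jar below 0.1 N and angle between each of jar_mid, tumbler_mid, tin_mid's own z axis and vertical below 0.12 rad and x of tumbler_mid in the frame of tray_floor between -0.06 and 0.06 m and y of tumbler_mid in the frame of tray_floor between -0.11 and 0.11 m and z of tumbler_mid in the frame of tray_floor below 0.039 m and contact force between the fingers and tumbler below 0.1 N and x of tin_mid in the frame of tray_floor between -0.06 and 0.06 m and y of tin_mid in the frame of tray_floor between -0.11 and 0.11 m and z of tin_mid in the frame of tray_floor below 0.034 m and contact force between the fingers and tin below 0.1 N), for 0.2 s.
2. the weight is seated on the vent pipe and released while the three are still on the tray (all of step 1 and horizontal distance between weight_mid and vent below 0.012 m and z of weight_mid in the frame of vent below 0.025 m and linear speed of weight below 0.02 m/s and contact force between the fingers and weight below 0.1 N and angle between weight_mid's own z axis and vertical below 0.12 rad), for 0.2 s.
At the end, for the whole second after the job is handed in: The weight sits upright over the vent pipe, flat on the disc (its centre within 12 mm of the pipe's axis, less than 4 mm above full depth), and the jar, the tumbler and the tin each stand upright within 15 mm of where they stood at the start; all released and at rest (horizontal distance between weight_mid and vent below 0.012 m and z of weight_mid in the frame of vent below 0.025 m and linear speed of each of weight, jar, tumbler, tin below 0.02 m/s and contact force between the fingers and weight below 0.1 N and angle between each of weight_mid, jar_mid, tumbler_mid, tin_mid's own z axis and vertical below 0.12 rad and distance of each of jar_mid, tumbler_mid, tin_mid from where it was at the start of the episode below 0.015 m and contact force between the fingers and jar below 0.1 N and contact force between the fingers and tumbler below 0.1 N and contact force between the fingers and tin below 0.1 N); the robot touches nothing.
It fails at once if the jar is tipped by more than 40 degrees (angle between jar_mid's own z axis and vertical above 0.7 rad).
It fails at once if the tumbler is tipped by more than 40 degrees (angle between tumbler_mid's own z axis and vertical above 0.7 rad).
It fails at once if the tin is tipped by more than 40 degrees (angle between tin_mid's own z axis and vertical above 0.7 rad).
It fails at once if the gasket ring is moved by more than 20 mm (distance of gasket from where it was at the start of the episode above 0.02 m).
It fails at once if the red cap is moved by more than 20 mm (distance of cap from where it was at the start of the episode above 0.02 m).
It also fails if it takes over 134 s, if anything falls off the work surface, if the arm or the gripper's body presses on something with over 40 N, if the wrist force passes 120 N, or if a joint passes its speed limit or range.

ROBOT

A 6-joint arm with a two-finger parallel gripper is mounted at the origin on the work surface. World frame = base frame: x ahead of the robot, y to its left, z up, the work surface at z = 0. Lengths are in mm, angles in degrees, forces in N, time in s.
With the tool pointing down it reaches from about 350 to 850 mm from the base axis. Payload 8.1 kg.
Tool frame: the origin (TCP) lies midway between the tips of the shut fingers; the grasp point (between the pads) lies 19 mm behind it (hold_point_z is the distance from the TCP to the grasp point, in mm); z points along the fingers, y is the direction in which the jaws open and shut (so a half turn about z gives the same grasp; the last joint's range is limited). The gripper opens to 85 mm and grips with 20 to 120 N. Pads are 22 mm wide; open, the fingers measure 114 mm over their backs; the gripper's body (76 mm by 85 mm) begins 54 mm behind the grasp point. The pads swing forward as they close: fully open they stand 13 mm farther back than shut.
Start: joints at [-4.893, 7.471, 85.268, -0, 87.261, -4.893], TCP at [600.004, 0.022, 231.292] pointing down, gripper open.
Joint ranges: [-169.43, 169.43], [-51.17, 129.36], [1.28, 143.12], [-76.62, 256.62], [0, 156.53], [-152.29, 152.29]. Speed limits (degrees/s): [136.94, 136.94, 159.86, 180, 180, 180].

INTERFACE

Orientations are given as [roll, pitch, yaw] about the fixed x, y, z axes, in that order (R = Rz(yaw) Ry(pitch) Rx(roll)).
In Python, from bench import sense, snapshot, camera_params, hand_in, hold_point_z gives the robot as it stands.
- The arm moves only by the tool servo_tool, never from a script. Its argument "motion" is a list of rows, each a list of 7 numbers: the finger opening in mm, from 0 to 85.4, then the shift along the tool's x, y, z in mm, then the turn, a rotation vector about the tool's x, y, z in rad. A call has 1 to 10 rows; each row shifts and turns the pose as measured when the row begins, along the tool's axes as they then stand; what a row does not reach is not made up. A row lasts 1/10 s, in which the tool goes at most 50 mm and 8.59 degrees, less where a joint would pass 70% of its speed; a pose out of reach is approached as far as the arm can. A call with a gripper value outside its range is refused whole. The fingers move at their own pace and stop on an object; "force" is the grip in N (left out, the last holds). Time passes only in rows, so rows that do not move let the fingers close. It gives the time, the measured TCP pose, the force and the opening at its end, in the units of the state.
- sense(): the state, without advancing time (a new reading comes with each control period).
- snapshot(name): name is "scene" or "side" or "wrist"; returns the picture (480x640x3 uint8, blue, green, red); there is no depth.
- camera_params(name): a dict with "fx", "fy", "cx", "cy" (pixels), "R" (3x3) and "t" (3): a world point X has camera coordinates R X + t; the wrist camera has in their place "tool_from_camera" (4x4, takes a point from camera to tool coordinates, whose origin is the TCP and whose axes are the flange's). Camera axes: x right, y down, z forward; pixel columns grow to the right and rows downward; lengths in mm; the calibration is good to about 2 mm. A picture is of the moment at which its call begins: read the wrist's pose just before it. camera_params takes no time and is no camera call.
- hand_in(): hands the job in, once; it reports no verdict.
The state is a dict: "time": time; "joint_pos": joint angles; "qd": joint speeds; "joint_efforts": joint torques, N m; "tool_pos": TCP position; "tcp_rot": TCP orientation; "ft_force": force on the tool from outside, world axes, zero at the start; "wrist_torque": the same for the moment, N m; "finger_gap": finger opening in mm.
Only numpy, scipy, OpenCV 4.12 (cv2) and the standard library are available. Lean on these libraries where they do the work, as an engineer would, in place of code of your own. Each camera call takes 0.05 s, during which the arm holds its last target. There are 200 camera calls.

## Working session

There is one attempt and no reset: what is moved stays moved. The work goes in short steps, Python scripts to look and compute and a tool call to move; the robot and the scene stay as the last step left them, time stands still between calls to the robot, and variables do not carry over. Pictures are saved under pics/ and viewed, about 12 in all and at most 16, crops included, and the job is handed in when it is done.

Besides the shell and the picture viewer there is one more tool, called after "Request:" as a command line: name --pt "numbers of a row" for each row, then --argument value for the rest. servo_tool: Moves the arm, as the interface text tells. Its arguments: {"type":"object","properties":{"motion":{"type":"array"},"force":{"type":"number"}},"required":["motion"]}

```bash
mkdir -p pics
cat > h.py <<'E'
import numpy as np,cv2
from bench import *
def save(n,f):
    im=snapshot(n); cv2.imwrite('pics/'+f,im); return im
E
python3 - <<'E'
from h import *
s=sense(); print(s)
save('scene','s1.png');save('side','d1.png')
for n in('scene','side','wrist'): print(camera_params(n))
print(hold_point_z)
E
```

```text
{'time': 0.0, 'joint_pos': array([-4.89554158e+00,  7.51541447e+00,  8.53313692e+01,  2.23060783e-03,
        8.72598783e+01, -4.89207286e+00]), 'qd': array([ 0.03853298,  0.01057605, -0.0157775 ,  0.09194402,  0.02725548,
       -0.0252647 ]), 'joint_efforts': array([-1.90700346e-03, -5.69404185e+01, -5.00557995e+01, -2.19391650e-04,
        1.44415747e-02,  7.24149572e-05]), 'tool_pos': array([5.99445998e+02, 5.80400044e-02, 2.30221194e+02]), 'tcp_rot': array([-1.79893917e+02, -1.13157708e-02,  8.99964121e+01]), 'ft_force': array([ 0.87656711,  0.33722518, -0.06288164]), 'wrist_torque': array([ 0.04992345, -0.00508184,  0.00111983]), 'finger_gap': 85.46819377570195}
{'fx': 495.83212541003587, 'fy': 495.83212541003587, 'cx': 318.12977590641543, 'cy': 239.54502624922407, 'R': array([[-0.1370111 ,  0.99052785,  0.00908505],
       [ 0.5401548 ,  0.08239661, -0.83752229],
       [-0.83033773, -0.10984252, -0.54632762]]), 't': array([  77.54525705, -161.10020051, 1408.4057784 ])}
{'fx': 479.4146156494525, 'fy': 479.4146156494525, 'cx': 316.5025563022164, 'cy': 237.433961048454, 'R': array([[-0.99800659, -0.06272415,  0.00696668],
       [-0.05051177,  0.7277231 , -0.68400851],
       [ 0.03783404, -0.6829969 , -0.72944076]]), 't': array([448.1918006 , 123.09253429, 921.22651108])}
{'fx': 405.59485643047975, 'fy': 405.59485643047975, 'cx': 319.3590056077307, 'cy': 240.7644201186601, 'tool_from_camera': array([[-1.08595831e-03, -9.59654993e-01, -2.81178084e-01,
         7.32881394e+01],
       [ 9.99999382e-01, -1.10854274e-03, -7.87368102e-05,
        -6.55325230e-01],
       [-2.36137751e-04, -2.81177996e-01,  9.59655604e-01,
        -1.42404777e+02],
       [ 0.00000000e+00,  0.00000000e+00,  0.00000000e+00,
         1.00000000e+00]])}
18.700000000000003
```

View pics/s1.png

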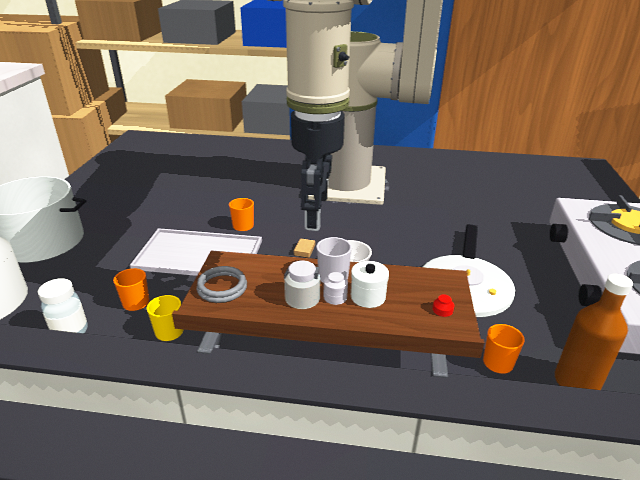

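View pics/d1.png

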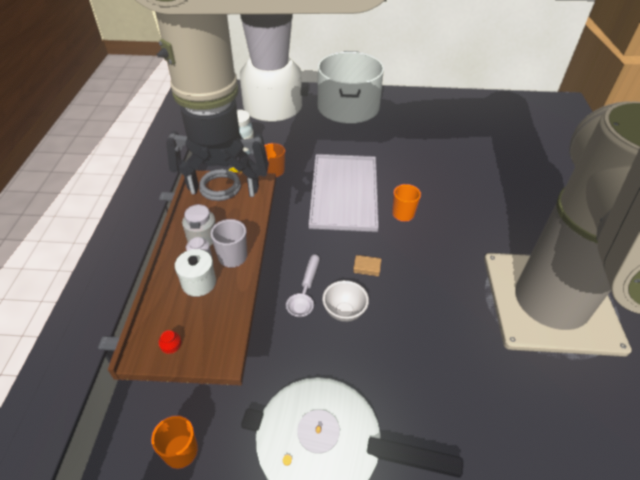

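The scene view shows the jar at (302,285), weight (335,288), tin (369,285) and tumbler (333,260). The tray is on the −y side and the lid on the +y side. In the side view, the vent is at (318,428) and the tray spans (309..378, 155..228).

```bash
cat >> h.py <<'E'
def ray(n,u,v,z,pose=None):
    c=camera_params(n); d=np.array([(u-c['cx'])/c['fx'],(v-c['cy'])/c['fy'],1])
    if n=='wrist':
        from scipy.spatial.transform import Rotation as Ro
        T=c['tool_from_camera']; R=Ro.from_euler('xyz',pose['tcp_rot'],degrees=True).as_matrix()
        o=R@T[:3,3]+pose['tool_pos']; d=R@T[:3,:3]@d
    else:
        R=c['R']; o=-R.T@c['t']; d=R.T@d
    return (o+d*(z-o[2])/d[2]).round(1)
E
python3 - <<'E'
from h import *
for k,n,u,v,z in [('tin','scene',370,267,182),('tin','side',193,261,182),('jar','scene',302,268,180),('jar','side',197,213,180),('tum','scene',334,247,182),('tum','side',229,231,182),('w','scene',335,280,162),('w','side',198,244,162),('vent tip','side',319,425,42),('disc','side',318,430,30),('disc','scene',467,276,30),
('t1','side',316,155,12),('t2','side',377,155,12),('t3','side',379,228,12),('t4','side',309,226,12),
('cap','side',169,345,130),('gas','side',219,184,130),('sh','side',244,380,120),('sh','side',115,372,120)]: print(k,n,ray(n,u,v,z))
E
```

```text
tin scene [645.   89.9 182. ]
tin side [637.   96.6 182. ]
jar scene [660.5 -13.6 180. ]
jar side [656.7 -12.  180. ]
tum scene [598.5  29.  182. ]
tum side [593.3  28.5 182. ]
w scene [659.7  37.9 162. ]
w side [645.2  42.9 162. ]
vent tip side [427.8 283.4  42. ]
disc side [429.1 286.3  30. ]
disc scene [437.2 284.3  30. ]
t1 side [ 476.3 -411.    12. ]
t2 side [ 322.3 -422.1   12. ]
t3 side [ 324.1 -163.4   12. ]
t4 side [ 475.5 -158.9   12. ]
cap side [653.5 215.4 130. ]
gas side [ 653.2 -147.4  130. ]
sh side [536.4 257.9 120. ]
sh side [722.1 257.9 120. ]
```

Request:
servo_tool --pt "85 20 20 -40 0 0 0" --pt "85 20 20 -40 0 0 0" --pt "85 0 0 -20 0 0 0" --pt "85 0 0 0 0 0 0" --pt "85 0 0 0 0 0 0"

```text
time: 0.6
tool_pos: [635.3, 41.3, 321.6]
tcp_rot: [-178.8, -0.1, 89.9]
ft_force: [-0.2, -0.6, -0.5]
finger_gap: 84.9
```

Run:
```python
from h import *
s=sense(); print(s['tool_pos'],s['tcp_rot'],s['finger_gap'],s['time'],s['joint_pos'])
im=save('wrist','w1.png')
import pickle; pickle.dump(s,open('p1.pkl','wb'))
```

```text
[635.32784493  41.30263766 321.57712094] [-1.78751547e+02 -5.17168174e-02  8.99435108e+01] 84.92877708111307 0.6 [-9.12066176e-01  1.34418406e+01  6.92597543e+01  3.34295548e-02
  9.85474894e+01 -8.51532189e-01]
```

View pics/w1.png

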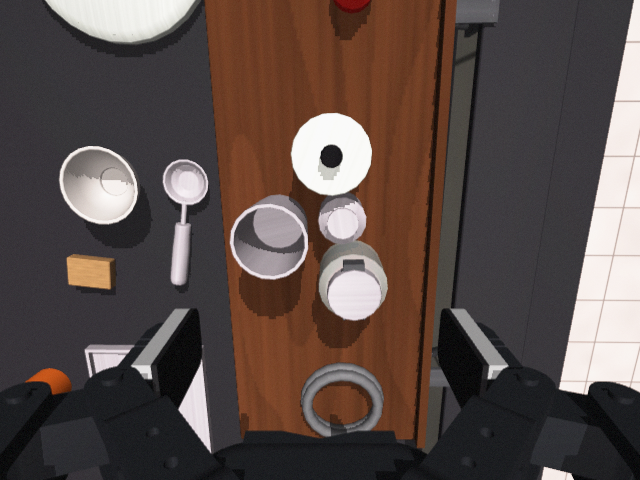

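The wrist view shows the tin knob at (331,156), tumbler rim (269,241), weight knob (343,222) and jar lid (354,292).

Run:
```python
from h import *
import pickle; s=pickle.load(open('p1.pkl','rb'))
for k,u,v,z in [('tinknob',331,156,182),('tinlid',331.5,154,172),('tum',269.5,241,182),('tumfoot',277.5,223,123),('w',343,221,162),('jar',354,292,180)]: print(k,ray('wrist',u,v,z,s))
```

```text
tinknob [639.7  92.4 182. ]
tinlid [640.1  93.  172. ]
tum [595.4  31.8 182. ]
tumfoot [594.   30.8 123. ]
w [649.3  42.1 162. ]
jar [657.7  -8.7 180. ]
```

Add to h.py:
```python
from scipy.spatial.transform import Rotation as Ro
def to(x,y,z,yaw):
    s=sense(); R=Ro.from_euler('xyz',s['tcp_rot'],degrees=True)
    G=Ro.from_euler('xyz',[180,0,yaw],degrees=True)
    print('t',round(s['time'],1),'pos',s['tool_pos'].round(1),'rot',s['tcp_rot'].round(1),'gap',round(s['finger_gap'],1),'F',s['ft_force'].round(1),'j',s['joint_pos'].round(0))
    print('shift now-tool',R.inv().apply(np.array([x,y,z])-s['tool_pos']).round(1),'rotvec',(R.inv()*G).as_rotvec().round(3))
```

```text
(no output)
```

Request:
servo_tool --pt "85 0 0 8 -0.01 0 0.14" --pt "85 0 0 8 -0.01 0 0.15" --pt "85 0 0 8 0 0 0.15" --pt "85 0 0 8 0 0 0.15" --pt "85 0 0 8 0 0 0.15" --pt "85 0 0 8 0 0 0.15" --pt "85 0 0 8 0 0 0.15" --pt "85 0 0 8 0 0 0.15" --pt "85 0 0 8 0 0 0.15" --pt "85 0 0 8 0 0 0.15"

```text
time: 1.65
tool_pos: [623.9, 36.4, 219.4]
tcp_rot: [180.0, 1.4, 4.2]
ft_force: [0.3, -0.2, -0.5]
finger_gap: 85.3
```

```bash
python3 -c "
from h import *
to(595,31.5,136,0)"
```

```text
t 1.6 pos [623.9  36.4 219.4] rot [180.    1.4   4.2] gap 85.3 F [ 0.3 -0.2 -0.5] j [-1. 13. 80. -0. 88. 85.]
shift now-tool [-27.1   2.7  84.1] rotvec [0.001 0.025 0.073]
```

Request:
servo_tool --pt "85 -25 4 0 0 0.025 0.073" --pt "85 -2 0 20 0 0 0" --pt "85 0 0 0 0 0 0"

```text
time: 1.95
tool_pos: [590.5, 29.2, 188.7]
tcp_rot: [179.9, 0.8, -0.6]
ft_force: [-0.4, 0.0, -1.2]
finger_gap: 85.2
```

```bash
python3 -c "
from h import *
to(595,31.5,136,0)"
```

```text
t 1.9 pos [590.5  29.2 188.7] rot [179.9   0.8  -0.6] gap 85.2 F [-0.4  0.  -1.2] j [-2.  8. 89. -0. 84. 89.]
shift now-tool [ 5.3 -2.5 52.6] rotvec [ 0.001  0.014 -0.01 ]
```

Request:
servo_tool --pt "85 5 -2 0 0 0.014 -0.01" --pt "85 0 0 0 0 0 0" --pt "85 0 0 20 0 0 0" --pt "85 0 0 20 0 0 0" --pt "85 0 0 8 0 0 0" --pt "85 0 0 0 0 0 0" --pt "85 0 0 0 0 0 0"

```text
time: 2.65
tool_pos: [599.3, 30.8, 143.8]
tcp_rot: [179.9, -0.4, 0.1]
ft_force: [0.6, -0.1, 0.6]
finger_gap: 85.1
```

```bash
python3 -c "
from h import *
to(595,31.5,136,0)"
```

```text
t 2.6 pos [599.3  30.8 143.8] rot [ 1.799e+02 -4.000e-01  1.000e-01] gap 85.1 F [ 0.6 -0.1  0.6] j [-2. 10. 91. -0. 78. 88.]
shift now-tool [-4.4 -0.7  7.8] rotvec [ 0.001 -0.007  0.002]
```

Request:
servo_tool --pt "85 -4 0 7 0 -0.007 0" --pt "85 0 0 0 0 0 0" --pt "55 0 0 0 0 0 0" --pt "45 0 0 0 0 0 0" --pt "45 0 0 0 0 0 0" --pt "45 0 0 0 0 0 0" --pt "45 0 0 0 0 0 0" --pt "45 0 0 0 0 0 0" --force 30

```text
time: 3.45
tool_pos: [597.0, 30.7, 139.8]
tcp_rot: [179.9, -0.2, 0.1]
ft_force: [-0.9, 0.5, -0.7]
finger_gap: 55.7
```

```bash
python3 -c "
from h import *
to(595,31.5,136,0)"
```

```text
t 3.5 pos [597.   30.7 139.8] rot [ 1.799e+02 -2.000e-01  1.000e-01] gap 55.7 F [-0.9  0.5 -0.7] j [-2. 10. 92. -0. 78. 88.]
shift now-tool [-2.  -0.8  3.8] rotvec [ 0.002 -0.004  0.002]
```

Request:
servo_tool --pt "45 0 0 -10 0 0 0" --pt "45 0 0 -25 0 0 0" --pt "45 0 0 -25 0 0 0" --pt "45 -10 10 -15 0 0 0" --pt "45 -25 30 0 0 0 0" --pt "45 -25 30 0 0 0 0" --pt "45 -25 30 0 0 0 0" --pt "45 -25 30 0 0 0 0" --pt "45 -25 30 0 0 0 0" --pt "45 -25 30 0 0 0 0"

```text
time: 4.45
tool_pos: [434.8, -162.1, 224.0]
tcp_rot: [179.8, -0.6, 0.6]
ft_force: [0.8, -1.3, -1.1]
finger_gap: 56.0
```

```bash
python3 -c "
from h import *
to(400,-209,100,0)
for p in [(405,187,60),(404,217,0)]: print(ray('side',*p))"
```

```text
t 4.5 pos [ 434.8 -162.1  224. ] rot [179.8  -0.6   0.6] gap 56.0 F [ 0.8 -1.3 -1.1] j [-27. -15. 107.   0.  87.  63.]
shift now-tool [-36.5  46.1 123.8] rotvec [ 0.003 -0.01   0.011]
[ 269.7 -246.7   60. ]
[ 265.5 -213.8   -0. ]
```

Request:
servo_tool --pt "45 -20 25 10 0 -0.01 0.01" --pt "45 0 0 25 0 0 0" --pt "45 0 0 25 0 0 0" --pt "45 0 0 25 0 0 0" --pt "45 0 0 15 0 0 0" --pt "45 0 0 0 0 0 0"

```text
time: 5.05
tool_pos: [412.9, -195.0, 127.8]
tcp_rot: [179.4, -0.4, -0.5]
ft_force: [-0.0, 0.7, -1.4]
finger_gap: 55.9
```

```bash
python3 -c "
from h import *
to(400,-209,26,0)"
```

```text
t 5.0 pos [ 412.9 -195.   127.8] rot [179.4  -0.4  -0.5] gap 55.9 F [-0.   0.7 -1.4] j [-32. -12. 115.  -0.  76.  59.]
shift now-tool [-13.5  13.1 101.8] rotvec [ 0.01  -0.007 -0.008]
```

Request:
servo_tool --pt "45 -13 13 10 0.01 -0.007 -0.008" --pt "45 0 0 20 0 0 0" --pt "45 0 0 20 0 0 0" --pt "45 0 0 20 0 0 0" --pt "45 0 0 10 0 0 0" --pt "45 0 0 0 0 0 0" --pt "45 0 0 0 0 0 0"

```text
time: 5.75
tool_pos: [405.1, -211.7, 55.9]
tcp_rot: [179.7, -0.6, 0.1]
ft_force: [0.5, 1.2, -1.5]
finger_gap: 56.0
```

```bash
python3 -c "
from h import *
to(400,-209,26,0)"
```

```text
t 5.8 pos [ 405.1 -211.7   55.9] rot [ 1.797e+02 -6.000e-01  1.000e-01] gap 56.0 F [ 0.5  1.2 -1.5] j [-34.  -6. 118.   0.  67.  56.]
shift now-tool [-5.4 -2.9 29.8] rotvec [ 0.006 -0.01   0.001]
```

Request:
servo_tool --pt "45 -4 -2 8 0.006 -0.01 0" --pt "45 0 0 8 0 0 0" --pt "45 -1 0 8 0 0 0" --pt "45 0 0 6 0 0 0" --pt "45 0 0 3 0 0 0" --pt "45 0 0 0 0 0 0" --pt "45 0 0 0 0 0 0"

```text
time: 6.45
tool_pos: [402.4, -211.0, 23.7]
tcp_rot: [179.9, -0.2, 0.1]
ft_force: [0.3, 0.7, 2.2]
finger_gap: 56.3
```

```bash
python3 -c "
from h import *
to(400,-209,24,0)"
```

```text
t 6.5 pos [ 402.4 -211.    23.7] rot [ 1.799e+02 -2.000e-01  1.000e-01] gap 56.3 F [0.3 0.7 2.2] j [-34.  -3. 119.   0.  64.  56.]
shift now-tool [-2.4 -2.  -0.3] rotvec [ 0.002 -0.004  0.002]
```

Request:
servo_tool --pt "80 0 0 0 0 0 0" --pt "80 0 0 0 0 0 0" --pt "80 0 0 0 0 0 0" --pt "80 0 0 -10 0 0 0" --pt "80 0 0 -30 0 0 0" --pt "80 0 0 -35 0 0 0" --pt "80 0 0 -35 0 0 -0.15" --pt "80 0 0 -35 0 0 -0.15" --pt "80 0 0 -35 0 0 -0.15" --pt "80 0 0 -25 0 0 -0.15"

```text
time: 7.45
tool_pos: [398.4, -208.4, 235.6]
tcp_rot: [-179.8, 0.1, 34.8]
ft_force: [-0.0, -1.2, 0.5]
finger_gap: 80.4
```

Request:
servo_tool --pt "85 0 0 0 0 0 -0.15" --pt "85 0 0 0 0 0 -0.15" --pt "85 0 0 0 0 0 -0.15" --pt "85 0 0 0 0 0 -0.15" --pt "85 0 0 0 0 0 -0.15" --pt "85 0 0 0 0 0 -0.15" --pt "85 0 0 0 0 0 0"

```text
time: 8.15
tool_pos: [400.8, -210.1, 249.2]
tcp_rot: [179.3, 0.4, 86.5]
ft_force: [-0.1, -0.6, 0.4]
finger_gap: 84.9
```

```bash
python3 -c "
from h import *
to(658,-9.5,240,90)"
```

```text
t 8.2 pos [ 400.8 -210.1  249.2] rot [179.3   0.4  86.5] gap 84.9 F [-0.1 -0.6  0.4] j [-34. -17. 107.  -0.  90. -31.]
shift now-tool [215.9 244.5  10.5] rotvec [ 0.011  0.007 -0.061]
```

Request:
servo_tool --pt "85 15 17 0 0.011 0.007 -0.06" --pt "85 30 34 0 0 0 0" --pt "85 30 34 0 0 0 0" --pt "85 30 34 0 0 0 0" --pt "85 30 34 0 0 0 0" --pt "85 30 34 0 0 0 0" --pt "85 20 25 0 0 0 0" --pt "85 0 0 0 0 0 0" --pt "85 0 0 0 0 0 0"

```text
time: 9.05
tool_pos: [624.0, -22.4, 253.1]
tcp_rot: [179.8, 0.2, 87.4]
ft_force: [-0.4, 0.4, 0.8]
finger_gap: 85.0
```

```bash
python3 -c "
from h import *
to(658,-9.5,200,90)"
```

```text
t 9.1 pos [624.  -22.4 253.1] rot [179.8   0.2  87.4] gap 85.0 F [-0.4  0.4  0.8] j [-7. 11. 80. -0. 90. -4.]
shift now-tool [14.6 33.2 53.2] rotvec [ 0.003  0.003 -0.045]
```

Request:
servo_tool --pt "85 14 33 0 0 0 -0.045" --pt "85 0 0 20 0 0 0" --pt "85 0 0 25 0 0 0" --pt "85 0 0 0 0 0 0" --pt "85 0 0 0 0 0 0"

```text
time: 9.55
tool_pos: [655.2, -13.5, 207.5]
tcp_rot: [-180.0, 0.2, 89.2]
ft_force: [0.1, 0.0, 0.6]
finger_gap: 84.9
```

```bash
python3 -c "
from h import *
to(658,-9.5,136,90)"
```

```text
t 9.6 pos [655.2 -13.5 207.5] rot [-180.     0.2   89.2] gap 84.9 F [0.1 0.  0.6] j [-6. 17. 77. -0. 86. -5.]
shift now-tool [ 4.3  2.7 71.5] rotvec [-0.     0.004 -0.014]
```

Request:
servo_tool --pt "85 4 0 0 0 0.004 -0.014" --pt "85 0 0 12 0 0 0" --pt "85 0 0 20 0 0 0" --pt "85 0 0 20 0 0 0" --pt "85 0 0 10 0 0 0" --pt "85 0 0 0 0 0 0" --pt "85 0 0 0 0 0 0"

```text
time: 10.25
tool_pos: [657.9, -10.9, 151.1]
tcp_rot: [179.3, 0.1, 89.8]
ft_force: [1.1, -0.4, -0.3]
finger_gap: 85.0
```

```bash
python3 -c "
from h import *
to(658,-9.5,136,90)"
```

```text
t 10.2 pos [657.9 -10.9 151.1] rot [1.793e+02 1.000e-01 8.980e+01] gap 85.0 F [ 1.1 -0.4 -0.3] j [-5. 18. 81. -0. 80. -5.]
shift now-tool [ 1.4 -0.1 15.1] rotvec [ 0.011  0.001 -0.003]
```

Request:
servo_tool --pt "75 1 0 10 0.01 0 0" --pt "75 0 0 10 0 0 0" --pt "75 0 0 2 0 0 0" --pt "75 0 0 0 0 0 0" --pt "45 0 0 0 0 0 0" --pt "45 0 0 0 0 0 0" --pt "45 0 0 0 0 0 0" --pt "45 0 0 0 0 0 0" --pt "45 0 0 0 0 0 0" --force 40

```text
time: 11.15
tool_pos: [659.7, -9.9, 130.2]
tcp_rot: [179.7, 0.1, 89.8]
ft_force: [1.3, 0.6, -0.6]
finger_gap: 55.1
```

```bash
python3 -c "
from h import *
to(658,-9.5,136,90)"
```

```text
t 11.2 pos [659.7  -9.9 130.2] rot [1.797e+02 1.000e-01 8.980e+01] gap 55.1 F [ 1.3  0.6 -0.6] j [-5. 20. 81. -0. 78. -5.]
shift now-tool [ 0.4 -1.6 -5.8] rotvec [ 0.004  0.001 -0.003]
```

Request:
servo_tool --pt "45 0 0 -10 0 0 0" --pt "45 0 0 -25 0 0 0" --pt "45 0 0 -30 0 0 0" --pt "45 -10 -10 -25 0 0 0" --pt "45 -30 -28 0 0 0 0" --pt "45 -30 -28 0 0 0 0" --pt "45 -30 -28 0 0 0 0" --pt "45 -30 -28 0 0 0 0" --pt "45 -30 -28 0 0 0 0" --pt "45 -30 -28 0 0 0 0"

```text
time: 12.15
tool_pos: [477.5, -201.5, 229.0]
tcp_rot: [179.5, 0.2, 90.3]
ft_force: [-0.0, -1.1, -2.7]
finger_gap: 54.5
```

Request:
servo_tool --pt "45 -30 -28 0 0 0 0" --pt "45 -25 -20 0 0 0 0" --pt "45 0 0 0 0 0 0" --pt "45 0 0 0 0 0 0"

```text
time: 12.55
tool_pos: [424.4, -262.3, 232.5]
tcp_rot: [179.4, 0.4, 90.0]
ft_force: [-0.6, -0.3, -1.9]
finger_gap: 54.8
```

```bash
python3 -c "
from h import *
to(400,-291,100,90)"
```

```text
t 12.6 pos [ 424.4 -262.3  232.5] rot [179.4   0.4  90. ] gap 54.8 F [-0.6 -0.3 -1.9] j [-38.  -9. 102.   0.  87. -38.]
shift now-tool [-27.8 -25.8 132.4] rotvec [ 0.011  0.007 -0.001]
```

Request:
servo_tool --pt "45 -28 -25 0 0.011 0.007 0" --pt "45 0 0 25 0 0 0" --pt "45 0 0 35 0 0 0" --pt "45 0 0 35 0 0 0" --pt "45 0 0 25 0 0 0" --pt "45 0 0 0 0 0 0" --pt "45 0 0 0 0 0 0"

```text
time: 13.25
tool_pos: [405.7, -288.2, 114.2]
tcp_rot: [179.6, 0.2, 90.4]
ft_force: [-0.1, -0.3, -2.0]
finger_gap: 54.8
```

```bash
python3 -c "
from h import *
to(400,-291,15,90)"
```

```text
t 13.2 pos [ 405.7 -288.2  114.2] rot [179.6   0.2  90.4] gap 54.8 F [-0.1 -0.3 -2. ] j [-41.  -4. 109.   0.  74. -42.]
shift now-tool [-2.5 -6.4 99.1] rotvec [0.007 0.003 0.006]
```

Request:
servo_tool --pt "45 -4 -6 10 0.007 0.003 0.006" --pt "45 0 0 25 0 0 0" --pt "45 0 0 25 0 0 0" --pt "45 0 0 15 0 0 0" --pt "45 0 0 5 0 0 0" --pt "45 0 0 0 0 0 0" --pt "45 0 0 0 0 0 0"

```text
time: 13.95
tool_pos: [406.0, -298.2, 41.5]
tcp_rot: [179.4, 0.6, 90.1]
ft_force: [0.1, 0.3, -2.8]
finger_gap: 54.6
```

```bash
python3 -c "
from h import *
to(400,-291,15,90)"
```

```text
t 13.9 pos [ 406.  -298.2   41.5] rot [179.4   0.6  90.1] gap 54.6 F [ 0.1  0.3 -2.8] j [-42.   2. 112.  -0.  65. -42.]
shift now-tool [ 7.5 -6.3 26.4] rotvec [0.011 0.011 0.001]
```

Request:
servo_tool --pt "45 6 -5 6 0.011 0.011 0" --pt "45 0 0 8 0 0 0" --pt "45 0 0 7 0 0 0" --pt "45 0 0 4 0 0 0" --pt "45 0 0 2 0 0 0" --pt "45 0 0 0 0 0 0" --pt "45 0 0 0 0 0 0"

```text
time: 14.65
tool_pos: [402.2, -293.2, 14.8]
tcp_rot: [179.9, 0.1, 90.1]
ft_force: [0.1, -0.3, -2.8]
finger_gap: 54.9
```

```bash
python3 -c "
from h import *
to(400,-291,15,90)"
```

```text
t 14.7 pos [ 402.2 -293.2   14.8] rot [1.799e+02 1.000e-01 9.010e+01] gap 54.9 F [ 0.1 -0.3 -2.8] j [-42.   5. 113.  -0.  63. -42.]
shift now-tool [ 2.2 -2.2 -0.2] rotvec [0.002 0.002 0.001]
```

Request:
servo_tool --pt "45 0 0 2 0 0 0" --pt "45 0 0 1 0 0 0" --pt "80 0 0 0 0 0 0" --pt "80 0 0 0 0 0 0" --pt "80 0 0 0 0 0 0" --pt "80 0 0 -10 0 0 0" --pt "80 0 0 -30 0 0 0" --pt "80 0 0 -40 0 0 0" --pt "80 0 0 -40 0 0 0" --pt "80 0 0 -40 0 0 0"

```text
time: 15.65
tool_pos: [399.3, -290.6, 175.9]
tcp_rot: [-179.7, -0.2, 90.1]
ft_force: [0.8, -0.7, 0.3]
finger_gap: 80.1
```

Request:
servo_tool --pt "85 15 10 -35 0 0 0" --pt "85 30 19 0 0 0 0" --pt "85 40 25 0 0 0 0" --pt "85 40 25 0 0 0 0" --pt "85 40 25 0 0 0 0" --pt "85 40 25 0 0 0 0" --pt "85 40 25 0 0 0 0" --pt "85 40 25 0 0 0 0" --pt "85 30 20 0 0 0 0" --pt "85 15 10 0 0 0 0"

```text
time: 16.65
tool_pos: [619.6, 46.8, 232.6]
tcp_rot: [178.9, 0.5, 89.7]
ft_force: [-0.3, 0.3, -0.3]
finger_gap: 85.0
```

```bash
python3 -c "
from h import *
to(640,93.5,200,90)"
```

```text
t 16.6 pos [619.6  46.8 232.6] rot [178.9   0.5  89.7] gap 85.0 F [-0.3  0.3 -0.3] j [-0. 10. 83. -1. 87.  0.]
shift now-tool [47.2 19.5 32.6] rotvec [ 0.018  0.009 -0.006]
```

Request:
servo_tool --pt "85 38 16 0 0.018 0.009 0" --pt "85 0 0 10 0 0 0" --pt "85 0 0 15 0 0 0" --pt "85 0 0 0 0 0 0" --pt "85 0 0 0 0 0 0"

```text
time: 17.15
tool_pos: [636.7, 88.9, 207.9]
tcp_rot: [180.0, 0.0, 89.9]
ft_force: [0.6, 0.1, -0.7]
finger_gap: 85.1
```

```bash
python3 -c "
from h import *
to(640,93.5,130,90)"
```

```text
t 17.1 pos [636.7  88.9 207.9] rot [180.    0.   89.9] gap 85.1 F [ 0.6  0.1 -0.7] j [ 3. 15. 80. -0. 86.  4.]
shift now-tool [ 4.6  3.2 77.9] rotvec [ 0.     0.    -0.002]
```

Request:
servo_tool --pt "85 4 2 0 0 0 0" --pt "85 0 0 12 0 0 0" --pt "85 0 0 20 0 0 0" --pt "85 0 0 20 0 0 0" --pt "85 0 0 15 0 0 0" --pt "85 0 0 0 0 0 0" --pt "85 0 0 0 0 0 0"

```text
time: 17.85
tool_pos: [639.5, 89.8, 139.8]
tcp_rot: [179.7, 0.0, 89.6]
ft_force: [0.2, -0.1, 0.7]
finger_gap: 85.0
```

```bash
python3 -c "
from h import *
to(640,93.5,124,90)"
```

```text
t 17.9 pos [639.5  89.8 139.8] rot [179.7   0.   89.6] gap 85.0 F [ 0.2 -0.1  0.7] j [ 3. 17. 84. -0. 79.  4.]
shift now-tool [ 3.7  0.4 15.8] rotvec [ 0.005  0.    -0.007]
```

Request:
servo_tool --pt "75 4 0 8 0.005 0 -0.007" --pt "75 0 0 7 0 0 0" --pt "75 0 0 0 0 0 0" --pt "75 0 0 0 0 0 0" --pt "45 0 0 0 0 0 0" --pt "45 0 0 0 0 0 0" --pt "45 0 0 0 0 0 0" --pt "45 0 0 0 0 0 0" --pt "45 0 0 0 0 0 0"

```text
time: 18.75
tool_pos: [641.6, 94.3, 127.2]
tcp_rot: [179.8, -0.0, 90.0]
ft_force: [-0.3, -0.0, -0.8]
finger_gap: 56.7
```

```bash
python3 -c "
from h import *
to(640,93.5,130,90)"
```

```text
t 18.8 pos [641.6  94.3 127.2] rot [179.8  -0.   90. ] gap 56.7 F [-0.3 -0.  -0.8] j [ 4. 18. 84. -0. 78.  4.]
shift now-tool [-0.8 -1.6 -2.8] rotvec [ 0.004 -0.     0.001]
```

Request:
servo_tool --pt "45 0 0 -10 0 0 0" --pt "45 0 0 -25 0 0 0" --pt "45 0 0 -30 0 0 0" --pt "45 -10 -5 -25 0 0 0" --pt "45 -30 -16 0 0 0 0" --pt "45 -38 -20 0 0 0 0" --pt "45 -38 -20 0 0 0 0" --pt "45 -38 -20 0 0 0 0" --pt "45 -38 -20 0 0 0 0" --pt "45 -38 -20 0 0 0 0"

```text
time: 19.75
tool_pos: [519.3, -138.5, 227.6]
tcp_rot: [179.4, 0.1, 90.6]
ft_force: [1.1, -0.5, -1.5]
finger_gap: 57.0
```

Request:
servo_tool --pt "45 -38 -20 0 0 0 0" --pt "45 -38 -20 0 0 0 0" --pt "45 -38 -20 0 0 0 0" --pt "45 -38 -20 0 0 0 0" --pt "45 -25 -12 0 0 0 0" --pt "45 0 0 0 0 0 0" --pt "45 0 0 0 0 0 0"

```text
time: 20.45
tool_pos: [421.9, -328.3, 234.2]
tcp_rot: [179.0, 0.4, 90.2]
ft_force: [0.7, 0.5, -0.5]
finger_gap: 56.5
```

```bash
python3 -c "
from h import *
to(402,-370,100,90)"
```

```text
t 20.4 pos [ 421.9 -328.3  234.2] rot [179.    0.4  90.2] gap 56.5 F [ 0.7  0.5 -0.5] j [-44.  -4.  96.   0.  86. -44.]
shift now-tool [-40.6 -22.3 134.2] rotvec [0.017 0.007 0.003]
```

Request:
servo_tool --pt "45 -40 -22 0 0.017 0.007 0" --pt "45 0 0 25 0 0 0" --pt "45 0 0 35 0 0 0" --pt "45 0 0 35 0 0 0" --pt "45 0 0 25 0 0 0" --pt "45 0 0 0 0 0 0" --pt "45 0 0 0 0 0 0"

```text
time: 21.15
tool_pos: [406.4, -365.2, 116.4]
tcp_rot: [179.6, 0.2, 90.7]
ft_force: [-0.0, 0.0, -0.5]
finger_gap: 56.9
```

```bash
python3 -c "
from h import *
to(402,-370,12,90)"
```

```text
t 21.1 pos [ 406.4 -365.2  116.4] rot [179.6   0.2  90.7] gap 56.9 F [-0.   0.  -0.5] j [-47.   4. 102.   0.  74. -48.]
shift now-tool [ -4.3  -5.2 104.4] rotvec [0.007 0.004 0.011]
```

Request:
servo_tool --pt "45 0 -10 10 0.007 0.003 0.01" --pt "45 0 0 25 0 0 0" --pt "45 0 0 25 0 0 0" --pt "45 0 0 18 0 0 0" --pt "45 0 0 5 0 0 0" --pt "45 0 0 0 0 0 0" --pt "45 0 0 0 0 0 0"

```text
time: 21.85
tool_pos: [400.5, -370.2, 41.4]
tcp_rot: [179.5, 0.8, 90.1]
ft_force: [-0.0, 0.8, -1.5]
finger_gap: 57.0
```

```bash
python3 -c "
from h import *
to(402,-370,12,90)"
```

```text
t 21.9 pos [ 400.5 -370.2   41.4] rot [179.5   0.8  90.1] gap 57.0 F [-0.   0.8 -1.5] j [-48.   8. 105.  -0.  66. -48.]
shift now-tool [ 0.5  1.2 29.4] rotvec [0.009 0.013 0.002]
```

Request:
servo_tool --pt "45 0 0 7 0.009 0.013 0" --pt "45 0 0 9 0 0 0" --pt "45 0 0 8 0 0 0" --pt "45 0 0 4 0 0 0" --pt "45 0 0 2 0 0 0" --pt "45 0 0 0 0 0 0" --pt "45 0 0 0 0 0 0"

```text
time: 22.55
tool_pos: [402.1, -372.0, 11.8]
tcp_rot: [179.9, 0.1, 90.1]
ft_force: [1.9, -0.7, -0.8]
finger_gap: 56.7
```

```bash
python3 -c "
from h import *
to(402,-370,12,90)"
```

```text
t 22.6 pos [ 402.1 -372.    11.8] rot [1.799e+02 1.000e-01 9.010e+01] gap 56.7 F [ 1.9 -0.7 -0.8] j [-48.  12. 105.  -0.  63. -48.]
shift now-tool [ 2.  -0.1 -0.2] rotvec [0.002 0.003 0.002]
```

Request:
servo_tool --pt "45 0 0 1.5 0 0 0" --pt "45 0 0 0 0 0 0" --pt "80 0 0 0 0 0 0" --pt "80 0 0 0 0 0 0" --pt "80 0 0 0 0 0 0" --pt "80 0 0 -10 0 0 0" --pt "80 0 0 -30 0 0 0" --pt "80 0 0 -40 0 0 0" --pt "80 0 0 -40 0 0 0" --pt "80 0 0 -40 0 0 0"

```text
time: 23.55
tool_pos: [398.6, -368.1, 171.5]
tcp_rot: [-179.7, -0.4, 90.1]
ft_force: [0.1, -1.5, -1.1]
finger_gap: 79.6
```

```bash
python3 -c "
from h import *
to(649.5,42,230,90)
a=save('scene','s2.png'); b=save('side','d2.png')
cv2.imwrite('pics/c2.png',np.hstack([cv2.resize(a[180:380,100:400],(450,300)),cv2.resize(b[130:380,120:440],(350,300))]))"
```

```text
t 23.6 pos [ 398.6 -368.1  171.5] rot [-179.7   -0.4   90.1] gap 79.6 F [ 0.1 -1.5 -1.1] j [-48.   1.  98.  -0.  81. -48.]
shift now-tool [410.1 251.2 -57.5] rotvec [-0.006 -0.006  0.002]
```

View pics/c2.png

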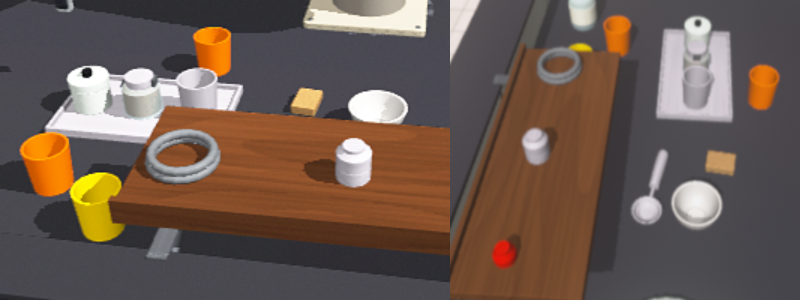

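The picture shows tin, jar and tumbler all upright on the tray, with the weight, gasket and cap untouched. Next I'll go to the weight.

Request:
servo_tool --pt "80 10 6 -30 0 0 0" --pt "80 30 18 -25 0 0 0" --pt "80 40 24 0 0 0 0" --pt "80 40 24 0 0 0 0" --pt "80 40 24 0 0 0 0" --pt "80 40 24 0 0 0 0" --pt "80 40 24 0 0 0 0" --pt "80 40 24 0 0 0 0" --pt "80 40 24 0 0 0 0" --pt "80 30 24 0 0 0 0"

```text
time: 24.65
tool_pos: [624.2, -13.5, 243.2]
tcp_rot: [179.2, 0.6, 89.5]
ft_force: [-0.2, -0.5, -0.5]
finger_gap: 80.1
```

Request:
servo_tool --pt "80 20 15 0 0 0 0" --pt "80 0 0 0 0 0 0" --pt "80 0 0 0 0 0 0"

```text
time: 24.95
tool_pos: [641.2, 12.8, 243.2]
tcp_rot: [179.2, 0.5, 89.9]
ft_force: [-0.4, -0.7, 0.2]
finger_gap: 80.3
```

```bash
python3 -c "
from h import *
to(649.5,42,180,90)"
```

```text
t 24.9 pos [641.2  12.8 243.2] rot [179.2   0.5  89.9] gap 80.3 F [-0.4 -0.7  0.2] j [-3. 13. 78. -0. 88. -3.]
shift now-tool [29.8  7.3 63.1] rotvec [ 0.014  0.009 -0.001]
```

Request:
servo_tool --pt "80 29 7 0 0.014 0.009 0" --pt "80 0 0 15 0 0 0" --pt "80 0 0 25 0 0 0" --pt "70 0 0 15 0 0 0" --pt "70 0 0 0 0 0 0" --pt "70 0 0 0 0 0 0"

```text
time: 25.55
tool_pos: [646.2, 35.3, 187.3]
tcp_rot: [180.0, 0.1, 89.6]
ft_force: [-0.3, 0.4, 0.1]
finger_gap: 69.8
```

```bash
python3 -c "
from h import *
to(649.5,42,123,90)"
```

```text
t 25.6 pos [646.2  35.3 187.3] rot [1.80e+02 1.00e-01 8.96e+01] gap 69.8 F [-0.3  0.4  0.1] j [-1. 16. 80. -0. 84. -1.]
shift now-tool [ 6.9  3.2 64.3] rotvec [ 0.     0.003 -0.008]
```

Request:
servo_tool --pt "70 7 2 0 0 0.003 -0.008" --pt "70 0 0 15 0 0 0" --pt "70 0 0 18 0 0 0" --pt "70 0 0 12 0 0 0" --pt "70 0 0 5 0 0 0" --pt "70 0 0 0 0 0 0" --pt "70 0 0 0 0 0 0"

```text
time: 26.25
tool_pos: [650.5, 42.1, 137.7]
tcp_rot: [179.7, -0.0, 90.0]
ft_force: [-0.6, -0.6, 0.3]
finger_gap: 70.2
```

```bash
python3 -c "
from h import *
to(649.5,42,123,90)"
```

```text
t 26.2 pos [650.5  42.1 137.7] rot [179.7  -0.   90. ] gap 70.2 F [-0.6 -0.6  0.3] j [-1. 18. 83.  0. 79. -1.]
shift now-tool [-0.1 -1.1 14.7] rotvec [ 0.006 -0.     0.   ]
```

Request:
servo_tool --pt "70 0 -2 7 0.006 0 0" --pt "60 0 0 6 0 0 0" --pt "60 0 0 0 0 0 0" --pt "60 0 0 0 0 0 0" --pt "30 0 0 0 0 0 0" --pt "30 0 0 0 0 0 0" --pt "30 0 0 0 0 0 0" --pt "30 0 0 0 0 0 0" --pt "30 0 0 0 0 0 0" --pt "30 0 0 0 0 0 0"

```text
time: 27.25
tool_pos: [649.8, 42.0, 126.1]
tcp_rot: [179.8, -0.0, 90.0]
ft_force: [0.5, 0.2, -0.7]
finger_gap: 36.4
```

```bash
python3 -c "
from h import *
to(649.5,42,123,90)"
```

```text
t 27.2 pos [649.8  42.  126.1] rot [179.8  -0.   90. ] gap 36.4 F [ 0.5  0.2 -0.7] j [-1. 19. 83.  0. 78. -1.]
shift now-tool [-0.  -0.3  3.1] rotvec [ 0.003 -0.     0.   ]
```

Request:
servo_tool --pt "30 0 0 -10 0 0 0" --pt "30 0 0 -25 0 0 0" --pt "30 0 0 -25 0 0 0" --pt "30 10 -10 -15 0 0 0" --pt "30 30 -27 0 0 0 0" --pt "30 30 -27 0 0 0 0" --pt "30 30 -27 0 0 0 0" --pt "30 30 -27 0 0 0 0" --pt "30 30 -27 0 0 0 0" --pt "30 30 -27 0 0 0 0"

```text
time: 28.25
tool_pos: [476.1, 234.1, 211.0]
tcp_rot: [179.4, -0.1, 89.5]
ft_force: [1.4, 0.9, -0.9]
finger_gap: 36.7
```

Request:
servo_tool --pt "30 25 -22 0 0 0 0" --pt "30 10 -10 15 0 0 0" --pt "30 0 0 30 0 0 0" --pt "30 0 0 0 0 0 0" --pt "30 0 0 0 0 0 0" --pt "30 0 0 0 0 0 0"

```text
time: 28.85
tool_pos: [442.0, 274.3, 169.1]
tcp_rot: [179.1, -0.3, 89.9]
ft_force: [0.0, -0.2, -0.5]
finger_gap: 36.7
```

```bash
python3 -c "
from h import *
to(432,285,120,90)
import pickle; s=sense(); pickle.dump(s,open('p2.pkl','wb')); save('wrist','w2.png')"
```

```text
t 28.9 pos [442.  274.3 169.1] rot [179.1  -0.3  89.9] gap 36.7 F [ 0.  -0.2 -0.5] j [ 26.  -4. 103.  -0.  80.  26.]
shift now-tool [ 10.4 -10.8  49. ] rotvec [ 0.016 -0.005 -0.002]
```

View pics/w2.png

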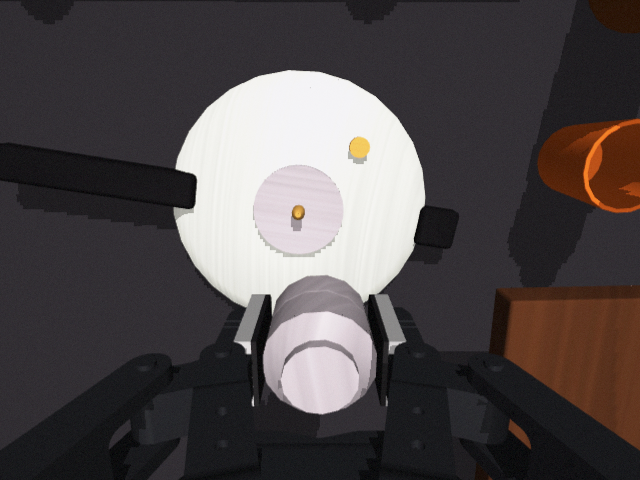

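The wrist view shows the disc centre at (298,209), pipe tip (299,211), and the weight's knob top at (320,378), held straight.

```bash
python3 -c "
from h import *
import pickle; s=pickle.load(open('p2.pkl','rb'))
print(ray('wrist',298,209,30,s),ray('wrist',298.5,211,42,s),ray('wrist',320,377,205,s))"
```

```text
[428.4 289.3  30. ] [429.2 290.3  42. ] [440.9 273.1 205. ]
```

Request:
servo_tool --pt "30 13 -12 0 0.016 -0.005 0" --pt "30 0 0 20 0 0 0" --pt "30 0 0 30 0 0 0" --pt "30 0 0 20 0 0 0" --pt "30 0 0 10 0 0 0" --pt "30 0 0 0 0 0 0" --pt "30 0 0 0 0 0 0"

```text
time: 29.6
tool_pos: [438.9, 288.0, 96.7]
tcp_rot: [179.3, -0.4, 89.5]
ft_force: [0.1, 0.2, -1.1]
finger_gap: 36.9
```

```bash
python3 -c "
from h import *
to(429.5,288,37,90)"
```

```text
t 29.6 pos [438.9 288.   96.7] rot [179.3  -0.4  89.5] gap 36.9 F [ 0.1  0.2 -1.1] j [ 28.   1. 106.  -0.  72.  28.]
shift now-tool [ -0.5 -10.1  59.5] rotvec [ 0.013 -0.006 -0.009]
```

Request:
servo_tool --pt "30 0 -10 0 0.013 -0.006 -0.009" --pt "30 0 -1 10 0 0 0" --pt "30 0 -1 12 0 0 0" --pt "30 0 0 8 0 0 0" --pt "30 0 0 0 0 0 0" --pt "30 0 0 0 0 0 0"

```text
time: 30.2
tool_pos: [427.6, 289.1, 67.2]
tcp_rot: [179.8, -0.1, 90.0]
ft_force: [-0.4, -0.2, -0.9]
finger_gap: 37.0
```

```bash
python3 -c "
from h import *
to(429.5,288,37,90)"
```

```text
t 30.2 pos [427.6 289.1  67.2] rot [ 1.798e+02 -1.000e-01  9.000e+01] gap 37.0 F [-0.4 -0.2 -0.9] j [ 28.   3. 108.   0.  69.  28.]
shift now-tool [-1.1  1.8 30.2] rotvec [ 0.003 -0.002  0.001]
```

Request:
servo_tool --pt "30 -1 1 6 0.003 0 0" --pt "30 0 0 7 0 0 0" --pt "30 0 0 7 0 0 0" --pt "30 0 0 5 0 0 0" --pt "30 0 0 3 0 0 0" --pt "30 0 0 2 0 0 0" --pt "30 0 0 0 0 0 0"

```text
time: 30.9
tool_pos: [429.5, 288.3, 36.0]
tcp_rot: [180.0, -0.1, 90.0]
ft_force: [0.5, -0.3, -1.0]
finger_gap: 36.8
```

```bash
python3 -c "
from h import *
to(429.5,288,36,90)"
```

```text
t 30.9 pos [429.5 288.3  36. ] rot [ 1.8e+02 -1.0e-01  9.0e+01] gap 36.8 F [ 0.5 -0.3 -1. ] j [ 28.   6. 109.   0.  66.  28.]
shift now-tool [-0.3  0.  -0. ] rotvec [ 0.    -0.002  0.001]
```

Request:
servo_tool --pt "30 0 0 1 0 0 0" --pt "30 0 0 0 0 0 0" --pt "60 0 0 0 0 0 0" --pt "60 0 0 0 0 0 0" --pt "60 0 0 0 0 0 0" --pt "60 0 0 -8 0 0 0" --pt "60 0 0 -20 0 0 0" --pt "60 0 0 -40 0 0 0" --pt "60 0 0 -40 0 0 0" --pt "60 0 0 -20 0 0 0"

```text
time: 31.9
tool_pos: [426.6, 286.6, 165.2]
tcp_rot: [-179.6, 0.1, 90.0]
ft_force: [1.0, 0.2, 0.1]
finger_gap: 59.9
```

```bash
python3 -c "
from h import *
to(402,-372,150,90)
s=sense(); import pickle; pickle.dump(s,open('p3.pkl','wb'))
a=save('wrist','w3.png'); b=save('side','d3.png')
cv2.imwrite('pics/c3.png',np.hstack([cv2.resize(a,(400,300)),cv2.resize(b[360:480,230:430],(400,240),interpolation=2)[:240].repeat(1,0) if 0 else cv2.copyMakeBorder(cv2.resize(b[360:480,230:430],(400,240)),0,60,0,0,0)]))"
```

```text
t 31.9 pos [426.6 286.6 165.2] rot [-1.796e+02  1.000e-01  9.000e+01] gap 59.9 F [1.  0.2 0.1] j [ 28.  -3. 103.   0.  80.  28.]
shift now-tool [-658.6  -25.    16.5] rotvec [-0.007  0.002  0.001]
```

View pics/c3.png

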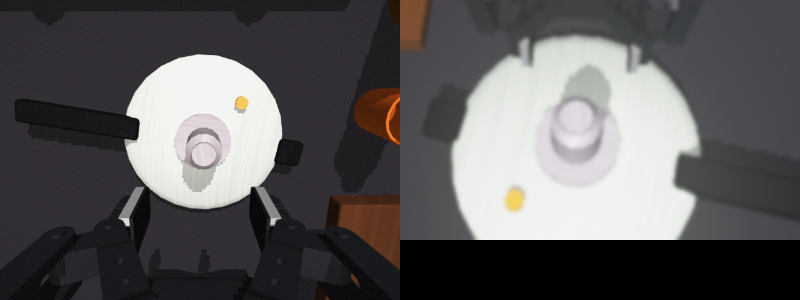

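The weight stands upright on the disc in both views, knob top at about (326,246). Next I'll check its position in numbers.

```bash
python3 -c "
from h import *
import pickle; s=pickle.load(open('p3.pkl','rb'))
print(ray('wrist',325.5,246,72,s), ray('wrist',325.5,246,78,s), ray('wrist',203*1.6,140*1.6,30,s), ray('side',230+175/2,360+115/2,72), ray('side',230+175/2,360+115/2,82))"
```

```text
[429.  287.4  72. ] [429.  289.2  78. ] [428.8 290.6  30. ] [430.3 284.8  72. ] [430.1 288.9  82. ]
```

Request:
servo_tool --pt "80 -15 5 -10 0 0 0" --pt "80 -35 8 0 0 0 0" --pt "80 -45 8 0 0 0 0" --pt "80 -45 8 0 0 0 0" --pt "80 -45 0 0 0 0 0" --pt "80 -45 0 0 0 0 0" --pt "80 -45 0 0 0 0 0" --pt "80 -45 0 0 0 0 0" --pt "80 -45 0 0 0 0 0" --pt "80 -45 0 0 0 0 0"

```text
time: 33.0
tool_pos: [454.9, -132.0, 170.3]
tcp_rot: [-179.5, -0.1, 90.6]
ft_force: [1.6, 0.2, 0.0]
finger_gap: 79.9
```

```bash
python3 -c "
from h import *
to(402,-372,170,90)"
```

```text
t 33.0 pos [ 454.9 -132.   170.3] rot [-1.795e+02 -1.000e-01  9.060e+01] gap 79.9 F [1.6 0.2 0. ] j [-22. -10. 109.  -0.  82. -23.]
shift now-tool [-2.394e+02 -5.560e+01  2.000e-01] rotvec [-0.009 -0.002  0.011]
```

Request:
servo_tool --pt "80 -45 -12 0 -0.009 0 0.011" --pt "80 -45 -12 0 0 0 0" --pt "80 -45 -12 0 0 0 0" --pt "80 -40 -10 0 0 0 0" --pt "80 -25 -5 0 0 0 0" --pt "80 0 0 0 0 0 0" --pt "80 0 0 0 0 0 0"

```text
time: 33.7
tool_pos: [396.3, -343.8, 163.5]
tcp_rot: [-179.7, -0.4, 89.5]
ft_force: [-1.1, 1.3, 0.8]
finger_gap: 80.0
```

```bash
python3 -c "
from h import *
to(402,-372,100,90)"
```

```text
t 33.7 pos [ 396.3 -343.8  163.5] rot [-179.7   -0.4   89.5] gap 80.0 F [-1.1  1.3  0.8] j [-47.  -1. 102.   0.  80. -46.]
shift now-tool [-28.6   6.2  63.3] rotvec [-0.005 -0.007 -0.008]
```

Request:
servo_tool --pt "80 -28 5 0 -0.005 -0.007 -0.008" --pt "80 0 0 20 0 0 0" --pt "80 0 0 30 0 0 0" --pt "80 0 0 15 0 0 0" --pt "80 0 0 0 0 0 0" --pt "80 0 0 0 0 0 0"

```text
time: 34.3
tool_pos: [403.3, -366.3, 95.6]
tcp_rot: [-180.0, -0.1, 90.4]
ft_force: [-0.2, 0.3, 1.4]
finger_gap: 80.2
```

```bash
python3 -c "
from h import *
to(402,-372,11.5,90)"
```

```text
t 34.3 pos [ 403.3 -366.3   95.6] rot [-1.80e+02 -1.00e-01  9.04e+01] gap 80.2 F [-0.2  0.3  1.4] j [-48.   5. 102.   0.  73. -48.]
shift now-tool [-5.8 -1.3 84.1] rotvec [-0.001 -0.002  0.006]
```

Request:
servo_tool --pt "80 -4 -3 10 0 0 0.006" --pt "80 0 0 20 0 0 0" --pt "80 0 0 20 0 0 0" --pt "80 0 0 10 0 0 0" --pt "80 0 0 0 0 0 0" --pt "80 0 0 0 0 0 0"

```text
time: 34.9
tool_pos: [403.3, -373.7, 38.9]
tcp_rot: [179.7, 0.3, 90.0]
ft_force: [0.4, -1.2, 0.1]
finger_gap: 80.3
```

```bash
python3 -c "
from h import *
to(402,-372,11.5,90)"
```

```text
t 34.9 pos [ 403.3 -373.7   38.9] rot [179.7   0.3  90. ] gap 80.3 F [ 0.4 -1.2  0.1] j [-48.  10. 104.   0.  66. -48.]
shift now-tool [ 1.8 -1.4 27.4] rotvec [0.006 0.005 0.   ]
```

Request:
servo_tool --pt "80 2 -1 8 0.006 0.005 0" --pt "80 0 0 8 0 0 0" --pt "80 0 0 7 0 0 0" --pt "80 0 0 3 0 0 0" --pt "80 0 0 0 0 0 0" --pt "45 0 0 0 0 0 0" --pt "45 0 0 0 0 0 0" --pt "45 0 0 0 0 0 0" --pt "45 0 0 0 0 0 0" --pt "45 0 0 0 0 0 0"

```text
time: 35.9
tool_pos: [403.7, -373.3, 13.8]
tcp_rot: [179.9, 0.2, 90.0]
ft_force: [0.3, 0.8, -0.8]
finger_gap: 56.7
```

```bash
python3 -c "
from h import *
to(402,-372,11.5,90)"
```

```text
t 35.9 pos [ 403.7 -373.3   13.8] rot [179.9   0.2  90. ] gap 56.7 F [ 0.3  0.8 -0.8] j [-48.  12. 104.  -0.  63. -48.]
shift now-tool [ 1.3 -1.7  2.3] rotvec [0.002 0.003 0.   ]
```

Request:
servo_tool --pt "45 0 0 -10 0 0 0" --pt "45 0 0 -30 0 0 0" --pt "45 0 0 -40 0 0 0" --pt "45 0 0 -40 0 0 0" --pt "45 5 3 -40 0 0 0" --pt "45 20 10 -35 0 0 0" --pt "45 38 19 0 0 0 0" --pt "45 38 19 0 0 0 0" --pt "45 38 19 0 0 0 0" --pt "45 38 19 0 0 0 0"

```text
time: 36.9
tool_pos: [493.0, -194.3, 225.1]
tcp_rot: [179.5, 0.4, 89.5]
ft_force: [-0.1, -1.0, -0.4]
finger_gap: 56.9
```

Request:
servo_tool --pt "45 38 19 0 0 0 0" --pt "45 38 19 0 0 0 0" --pt "45 38 20 0 0 0 0" --pt "45 38 20 0 0 0 0" --pt "45 38 20 0 0 0 0" --pt "45 30 20 0 0 0 0" --pt "45 20 12 0 0 0 0" --pt "45 0 0 0 0 0 0" --pt "45 0 0 0 0 0 0"

```text
time: 37.8
tool_pos: [630.0, 61.5, 233.1]
tcp_rot: [179.1, 0.4, 89.9]
ft_force: [0.4, -0.1, -1.2]
finger_gap: 56.8
```

```bash
python3 -c "
from h import *
to(641.6,93,190,90)"
```

```text
t 37.8 pos [630.   61.5 233.1] rot [179.1   0.4  89.9] gap 56.8 F [ 0.4 -0.1 -1.2] j [ 1. 12. 80. -0. 87.  1.]
shift now-tool [31.8 10.8 43.1] rotvec [ 0.016  0.007 -0.002]
```

Request:
servo_tool --pt "45 32 9 0 0.016 0.007 0" --pt "45 0 0 15 0 0 0" --pt "45 0 0 25 0 0 0" --pt "45 0 0 15 0 0 0" --pt "45 0 0 0 0 0 0" --pt "45 0 0 0 0 0 0"

```text
time: 38.4
tool_pos: [637.9, 87.6, 178.7]
tcp_rot: [180.0, 0.1, 89.5]
ft_force: [-0.1, -0.1, -1.3]
finger_gap: 56.9
```

```bash
python3 -c "
from h import *
to(641.6,93,130,90)"
```

```text
t 38.4 pos [637.9  87.6 178.7] rot [1.80e+02 1.00e-01 8.95e+01] gap 56.9 F [-0.1 -0.1 -1.3] j [ 3. 16. 81. -0. 83.  4.]
shift now-tool [ 5.5  3.6 48.6] rotvec [ 0.001  0.002 -0.008]
```

Request:
servo_tool --pt "45 6 2 8 0 0 -0.008" --pt "45 0 0 12 0 0 0" --pt "45 0 0 10 0 0 0" --pt "45 0 0 5 0 0 0" --pt "45 0 0 0 0 0 0" --pt "45 0 0 0 0 0 0"

```text
time: 39.0
tool_pos: [641.2, 93.1, 143.1]
tcp_rot: [179.8, 0.1, 90.0]
ft_force: [-0.6, -0.2, -1.2]
finger_gap: 56.8
```

```bash
python3 -c "
from h import *
to(641.6,93,130,90)"
```

```text
t 39.0 pos [641.2  93.1 143.1] rot [1.798e+02 1.000e-01 9.000e+01] gap 56.8 F [-0.6 -0.2 -1.2] j [ 4. 18. 83. -0. 79.  4.]
shift now-tool [-0.   0.4 13.1] rotvec [ 0.004  0.002 -0.   ]
```

Request:
servo_tool --pt "45 0 0 5 0.004 0.002 0" --pt "45 0 0 4 0 0 0" --pt "45 0 0 2 0 0 0" --pt "45 0 0 1.5 0 0 0" --pt "45 0 0 0 0 0 0" --pt "45 0 0 0 0 0 0"

```text
time: 39.6
tool_pos: [641.9, 93.1, 130.5]
tcp_rot: [179.9, -0.0, 90.0]
ft_force: [-1.1, -0.4, -1.1]
finger_gap: 56.7
```

```bash
python3 -c "
from h import *
to(641.6,93,130,90)"
```

```text
t 39.6 pos [641.9  93.1 130.5] rot [179.9  -0.   90. ] gap 56.7 F [-1.1 -0.4 -1.1] j [ 4. 18. 83.  0. 78.  4.]
shift now-tool [-0.1 -0.3  0.5] rotvec [ 0.001 -0.001 -0.   ]
```

Request:
servo_tool --pt "45 0 0 1 0 0 0" --pt "45 0 0 0 0 0 0" --pt "75 0 0 0 0 0 0" --pt "75 0 0 0 0 0 0" --pt "75 0 0 0 0 0 0" --pt "75 0 0 -10 0 0 0" --pt "75 0 0 -30 0 0 0" --pt "75 0 0 -30 0 0 0" --pt "80 0 0 -15 0 0 0" --pt "80 -10 -6 0 0 0 0"

```text
time: 40.6
tool_pos: [635.9, 83.7, 219.8]
tcp_rot: [179.9, -0.1, 90.0]
ft_force: [1.2, -0.4, -0.2]
finger_gap: 79.7
```

Request:
servo_tool --pt "80 -30 -18 0 0 0 0" --pt "80 -40 -25 0 0 0 0" --pt "80 -40 -25 0 0 0 0" --pt "80 -40 -25 0 0 0 0" --pt "80 -40 -25 0 0 0 0" --pt "80 -40 -25 0 0 0 0" --pt "80 -40 -25 0 0 0 0" --pt "80 -40 -25 0 0 0 0" --pt "80 -30 -20 0 0 0 0" --pt "80 -10 -5 0 0 0 0"

```text
time: 41.6
tool_pos: [401.1, -279.8, 207.6]
tcp_rot: [-179.6, -0.1, 90.2]
ft_force: [0.5, 0.2, -0.5]
finger_gap: 80.1
```

```bash
python3 -c "
from h import *
to(402,-293,110,90)"
```

```text
t 41.6 pos [ 401.1 -279.8  207.6] rot [-1.796e+02 -1.000e-01  9.020e+01] gap 80.1 F [ 0.5  0.2 -0.5] j [-41.  -9. 104.  -0.  85. -41.]
shift now-tool [-13.5   1.5  97.6] rotvec [-0.007 -0.002  0.004]
```

Request:
servo_tool --pt "80 0 3 10 -0.007 -0.002 0.004" --pt "80 0 0 30 0 0 0" --pt "80 0 0 35 0 0 0" --pt "80 0 0 25 0 0 0" --pt "80 0 0 0 0 0 0" --pt "80 0 0 0 0 0 0"

```text
time: 42.2
tool_pos: [404.4, -275.2, 99.0]
tcp_rot: [179.9, -0.2, 89.8]
ft_force: [1.1, -0.4, -0.0]
finger_gap: 79.8
```

```bash
python3 -c "
from h import *
to(402,-293,14,90)"
```

```text
t 42.2 pos [ 404.4 -275.2   99. ] rot [179.9  -0.2  89.8] gap 79.8 F [ 1.1 -0.4 -0. ] j [-40.  -4. 111.   0.  73. -40.]
shift now-tool [-18.2  -2.4  85. ] rotvec [ 0.001 -0.004 -0.003]
```

Request:
servo_tool --pt "80 -16 -5 0 0 -0.004 -0.003" --pt "80 0 0 12 0 0 0" --pt "80 0 0 20 0 0 0" --pt "80 0 0 15 0 0 0" --pt "80 0 0 0 0 0 0" --pt "80 0 0 0 0 0 0"

```text
time: 42.8
tool_pos: [405.1, -290.1, 55.5]
tcp_rot: [179.5, 0.2, 90.2]
ft_force: [1.1, -0.1, -0.7]
finger_gap: 80.2
```

```bash
python3 -c "
from h import *
to(402,-293,14,90)"
```

```text
t 42.8 pos [ 405.1 -290.1   55.5] rot [179.5   0.2  90.2] gap 80.2 F [ 1.1 -0.1 -0.7] j [-42.   1. 112.   0.  67. -42.]
shift now-tool [-2.7 -3.5 41.5] rotvec [0.009 0.004 0.003]
```

Request:
servo_tool --pt "80 -2 -3 10 0.009 0.004 0.003" --pt "80 0 0 12 0 0 0" --pt "80 0 0 10 0 0 0" --pt "80 0 0 6 0 0 0" --pt "80 0 0 2 0 0 0" --pt "45 0 0 0 0 0 0" --pt "45 0 0 0 0 0 0" --pt "45 0 0 0 0 0 0" --pt "45 0 0 0 0 0 0" --pt "45 0 0 0 0 0 0"

```text
time: 43.8
tool_pos: [403.3, -292.8, 14.5]
tcp_rot: [179.9, 0.1, 90.0]
ft_force: [-0.3, -0.2, -3.0]
finger_gap: 54.6
```

```bash
python3 -c "
from h import *
to(402,-293,14,90)"
```

```text
t 43.8 pos [ 403.3 -292.8   14.5] rot [1.799e+02 1.000e-01 9.000e+01] gap 54.6 F [-0.3 -0.2 -3. ] j [-42.   5. 112.   0.  63. -42.]
shift now-tool [-0.2 -1.3  0.5] rotvec [ 0.001  0.001 -0.   ]
```

Request:
servo_tool --pt "45 0 0 -10 0 0 0" --pt "45 0 0 -30 0 0 0" --pt "45 0 0 -40 0 0 0" --pt "45 0 0 -40 0 0 0" --pt "45 4 4 -40 0 0 0" --pt "45 15 14 -30 0 0 0" --pt "45 30 28 0 0 0 0" --pt "45 30 28 0 0 0 0" --pt "45 30 28 0 0 0 0" --pt "45 30 28 0 0 0 0"

```text
time: 44.8
tool_pos: [534.3, -152.5, 220.7]
tcp_rot: [179.6, 0.2, 89.4]
ft_force: [0.7, -0.7, -2.0]
finger_gap: 54.7
```

Request:
servo_tool --pt "45 30 28 0 0 0 0" --pt "45 30 28 0 0 0 0" --pt "45 25 25 0 0 0 0" --pt "45 15 15 0 0 0 0" --pt "45 0 0 0 0 0 0" --pt "45 0 0 0 0 0 0"

```text
time: 45.4
tool_pos: [636.7, -43.0, 225.2]
tcp_rot: [179.5, 0.2, 89.8]
ft_force: [-0.2, -0.6, -2.2]
finger_gap: 54.6
```

```bash
python3 -c "
from h import *
to(659.7,-10,190,90)"
```

```text
t 45.4 pos [636.7 -43.  225.2] rot [179.5   0.2  89.8] gap 54.6 F [-0.2 -0.6 -2.2] j [-8. 13. 80. -0. 87. -8.]
shift now-tool [33.2 22.6 35.3] rotvec [ 0.009  0.003 -0.003]
```

Request:
servo_tool --pt "45 33 21 0 0.009 0.003 0" --pt "45 0 0 15 0 0 0" --pt "45 0 0 20 0 0 0" --pt "45 0 0 10 0 0 0" --pt "45 0 0 0 0 0 0" --pt "45 0 0 0 0 0 0"

```text
time: 46.0
tool_pos: [655.4, -14.7, 180.9]
tcp_rot: [-180.0, 0.1, 89.5]
ft_force: [1.1, 0.3, -2.0]
finger_gap: 55.0
```

```bash
python3 -c "
from h import *
to(659.7,-10,130.5,90)"
```

```text
t 46.0 pos [655.4 -14.7 180.9] rot [-1.80e+02  1.00e-01  8.95e+01] gap 55.0 F [ 1.1  0.3 -2. ] j [-6. 17. 79. -0. 83. -5.]
shift now-tool [ 4.8  4.3 50.4] rotvec [-0.     0.002 -0.008]
```

Request:
servo_tool --pt "45 5 3 8 0 0.002 -0.008" --pt "45 0 0 12 0 0 0" --pt "45 0 0 10 0 0 0" --pt "45 0 0 6 0 0 0" --pt "45 0 0 0 0 0 0" --pt "45 0 0 0 0 0 0"

```text
time: 46.6
tool_pos: [659.2, -10.4, 143.8]
tcp_rot: [179.9, -0.0, 90.0]
ft_force: [-0.4, -0.1, -2.0]
finger_gap: 55.0
```

```bash
python3 -c "
from h import *
to(659.7,-10,130.5,90)"
```

```text
t 46.6 pos [659.2 -10.4 143.8] rot [179.9  -0.   90. ] gap 55.0 F [-0.4 -0.1 -2. ] j [-5. 19. 81.  0. 80. -5.]
shift now-tool [ 0.4  0.4 13.3] rotvec [ 0.002 -0.    -0.001]
```

Request:
servo_tool --pt "45 0 0 5 0.002 0 0" --pt "45 0 0 4 0 0 0" --pt "45 0 0 2 0 0 0" --pt "45 0 0 1.5 0 0 0" --pt "45 0 0 0 0 0 0" --pt "45 0 0 0 0 0 0"

```text
time: 47.2
tool_pos: [659.9, -10.4, 131.3]
tcp_rot: [179.9, 0.0, 90.0]
ft_force: [-0.2, -1.4, -2.4]
finger_gap: 54.9
```

```bash
python3 -c "
from h import *
to(659.7,-10,130.5,90)"
```

```text
t 47.2 pos [659.9 -10.4 131.3] rot [179.9   0.   90. ] gap 54.9 F [-0.2 -1.4 -2.4] j [-5. 20. 81.  0. 79. -5.]
shift now-tool [ 0.4 -0.2  0.8] rotvec [ 0.002  0.    -0.001]
```

Request:
servo_tool --pt "45 0 0 1.5 0 0 0" --pt "45 0 0 0 0 0 0" --pt "75 0 0 0 0 0 0" --pt "75 0 0 0 0 0 0" --pt "75 0 0 0 0 0 0" --pt "75 0 0 -10 0 0 0" --pt "75 0 0 -30 0 0 0" --pt "75 0 0 -30 0 0 0" --pt "80 0 0 -20 0 0 0" --pt "80 -5 -6 0 0 0 0"

```text
time: 48.2
tool_pos: [654.6, -15.2, 227.0]
tcp_rot: [179.7, 0.0, 90.0]
ft_force: [-0.5, -0.4, 0.9]
finger_gap: 80.3
```

Request:
servo_tool --pt "80 -20 -25 0 0 0 0" --pt "80 -28 -36 0 0 0 0" --pt "80 -28 -36 0 0 0 0" --pt "80 -28 -36 0 0 0 0" --pt "80 -28 -36 0 0 0 0" --pt "80 -28 -36 0 0 0 0" --pt "80 -20 -25 0 0 0 0" --pt "80 -5 -6 0 0 0 0" --pt "80 0 0 0 0 0 0.15" --pt "80 0 0 0 0 0 0.15"

```text
time: 49.2
tool_pos: [404.2, -206.7, 218.4]
tcp_rot: [179.8, -0.0, 72.7]
ft_force: [0.1, 0.0, 1.2]
finger_gap: 80.2
```

Request:
servo_tool --pt "80 0 0 0 0 0 0.15" --pt "80 0 0 0 0 0 0.15" --pt "80 0 0 0 0 0 0.15" --pt "80 0 0 0 0 0 0.15" --pt "80 0 0 0 0 0 0.15" --pt "80 0 0 0 0 0 0.15" --pt "80 0 0 0 0 0 0.15" --pt "80 0 0 0 0 0 0.15" --pt "80 0 0 0 0 0 0"

```text
time: 50.1
tool_pos: [403.9, -202.8, 211.9]
tcp_rot: [-179.8, -0.0, 3.9]
ft_force: [-0.3, 0.6, 0.5]
finger_gap: 79.8
```

```bash
python3 -c "
from h import *
to(402.4,-211,110,0)"
```

```text
t 50.1 pos [ 403.9 -202.8  211.9] rot [-179.8   -0.     3.9] gap 79.8 F [-0.3  0.6  0.5] j [-33. -15. 109.   0.  86.  53.]
shift now-tool [ -2.1   8.5 101.9] rotvec [-0.004  0.     0.068]
```

Request:
servo_tool --pt "80 -3 8 10 -0.004 0 0.068" --pt "80 0 0 30 0 0 0" --pt "80 0 0 35 0 0 0" --pt "80 0 0 25 0 0 0" --pt "80 0 0 0 0 0 0" --pt "80 0 0 0 0 0 0"

```text
time: 50.7
tool_pos: [402.6, -210.0, 108.6]
tcp_rot: [180.0, -0.1, 1.5]
ft_force: [0.4, 0.3, 1.4]
finger_gap: 80.3
```

```bash
python3 -c "
from h import *
to(402.4,-211,24,0)"
```

```text
t 50.7 pos [ 402.6 -210.   108.6] rot [ 1.8e+02 -1.0e-01  1.5e+00] gap 80.3 F [0.4 0.3 1.4] j [-34. -10. 116.   0.  74.  54.]
shift now-tool [-0.4  1.  84.6] rotvec [ 0.    -0.002  0.025]
```

Request:
servo_tool --pt "80 -2 1 8 0 -0.002 0.025" --pt "80 0 0 18 0 0 0" --pt "80 0 0 20 0 0 0" --pt "80 0 0 10 0 0 0" --pt "80 0 0 0 0 0 0" --pt "80 0 0 0 0 0 0"

```text
time: 51.3
tool_pos: [405.4, -214.5, 57.9]
tcp_rot: [179.6, -0.6, 0.0]
ft_force: [-0.9, 0.2, 0.5]
finger_gap: 79.9
```

```bash
python3 -c "
from h import *
to(402.4,-211,24,0)"
```

```text
t 51.3 pos [ 405.4 -214.5   57.9] rot [179.6  -0.6   0. ] gap 79.9 F [-0.9  0.2  0.5] j [-34.  -6. 118.  -0.  68.  56.]
shift now-tool [-3.3 -3.7 33.9] rotvec [ 0.007 -0.01   0.001]
```

Request:
servo_tool --pt "80 -3 -3 8 0.007 -0.01 0" --pt "80 0 0 10 0 0 0" --pt "80 0 0 8 0 0 0" --pt "80 0 0 4 0 0 0" --pt "80 0 0 0 0 0 0" --pt "45 0 0 0 0 0 0" --pt "45 0 0 0 0 0 0" --pt "45 0 0 0 0 0 0" --pt "45 0 0 0 0 0 0" --pt "45 0 0 0 0 0 0" --force 30

```text
time: 52.3
tool_pos: [404.0, -212.5, 28.1]
tcp_rot: [179.9, -0.1, 0.0]
ft_force: [0.0, -0.6, -1.1]
finger_gap: 56.1
```

```bash
python3 -c "
from h import *
to(402.4,-211,24,0)"
```

```text
t 52.3 pos [ 404.  -212.5   28.1] rot [ 1.799e+02 -1.000e-01  0.000e+00] gap 56.1 F [ 0.  -0.6 -1.1] j [-34.  -3. 119.  -0.  64.  56.]
shift now-tool [-1.6 -1.5  4.1] rotvec [ 0.002 -0.002  0.001]
```

Request:
servo_tool --pt "45 0 0 -10 0 0 0" --pt "45 0 0 -30 0 0 0" --pt "45 0 0 -40 0 0 0" --pt "45 0 0 -40 0 0 0" --pt "45 4 -5 -40 0 0 0" --pt "45 12 -15 -30 0 0 0" --pt "45 24 -30 0 0 0 0" --pt "45 24 -30 0 0 0 0" --pt "45 24 -30 0 0 0 0" --pt "45 24 -30 0 0 0 0"

```text
time: 53.3
tool_pos: [516.9, -70.5, 234.8]
tcp_rot: [179.8, -0.5, -0.5]
ft_force: [0.7, -0.9, -1.0]
finger_gap: 56.1
```

Request:
servo_tool --pt "45 24 -30 0 0 0 0" --pt "45 20 -25 0 0 0 0" --pt "45 12 -15 0 0 0 0" --pt "45 0 0 0 0 0 0" --pt "45 0 0 0 0 0 0"

```text
time: 53.8
tool_pos: [577.0, 7.0, 238.8]
tcp_rot: [179.8, -0.7, -0.1]
ft_force: [0.6, -0.3, -0.8]
finger_gap: 56.0
```

```bash
python3 -c "
from h import *
to(598.6,30.7,200,0)"
```

```text
t 53.8 pos [577.    7.  238.8] rot [ 1.798e+02 -7.000e-01 -1.000e-01] gap 56.0 F [ 0.6 -0.3 -0.8] j [-4.  3. 89. -0. 87. 86.]
shift now-tool [ 21.1 -23.9  39. ] rotvec [ 0.004 -0.011 -0.002]
```

Request:
servo_tool --pt "45 20 -23 0 0.004 -0.011 0" --pt "45 0 0 15 0 0 0" --pt "45 0 0 20 0 0 0" --pt "45 0 0 10 0 0 0" --pt "45 0 0 0 0 0 0" --pt "45 0 0 0 0 0 0"

```text
time: 54.4
tool_pos: [594.8, 25.0, 194.0]
tcp_rot: [179.9, 0.0, -0.4]
ft_force: [-0.0, 0.3, -0.5]
finger_gap: 55.7
```

```bash
python3 -c "
from h import *
to(598.6,30.7,144,0)"
```

```text
t 54.4 pos [594.8  25.  194. ] rot [179.9   0.   -0.4] gap 55.7 F [-0.   0.3 -0.5] j [-2.  8. 89. -0. 83. 88.]
shift now-tool [ 3.8 -5.8 50. ] rotvec [ 0.001  0.    -0.007]
```

Request:
servo_tool --pt "45 3 -6 8 0 0 -0.007" --pt "45 0 0 12 0 0 0" --pt "45 0 0 10 0 0 0" --pt "45 0 0 6 0 0 0" --pt "45 0 0 0 0 0 0" --pt "45 0 0 0 0 0 0"

```text
time: 55.0
tool_pos: [598.5, 30.8, 156.7]
tcp_rot: [179.9, -0.1, -0.0]
ft_force: [0.5, 0.1, 0.1]
finger_gap: 56.1
```

```bash
python3 -c "
from h import *
to(598.6,30.7,144,0)"
```

```text
t 55.0 pos [598.5  30.8 156.7] rot [ 1.799e+02 -1.000e-01 -0.000e+00] gap 56.1 F [0.5 0.1 0.1] j [-2. 10. 91. -0. 80. 88.]
shift now-tool [ 0.1  0.1 12.7] rotvec [ 0.001 -0.002 -0.   ]
```

Request:
servo_tool --pt "45 0 0 5 0 -0.002 0" --pt "45 0 0 4 0 0 0" --pt "45 0 0 2 0 0 0" --pt "45 0 0 1.5 0 0 0" --pt "45 0 0 0 0 0 0" --pt "45 0 0 0 0 0 0"

```text
time: 55.6
tool_pos: [599.1, 30.7, 144.0]
tcp_rot: [179.9, -0.1, -0.0]
ft_force: [0.5, 0.3, -1.2]
finger_gap: 55.4
```

```bash
python3 -c "
from h import *
to(598.6,30.7,144,0)"
```

```text
t 55.6 pos [599.1  30.7 144. ] rot [ 1.799e+02 -1.000e-01 -0.000e+00] gap 55.4 F [ 0.5  0.3 -1.2] j [-2. 11. 91. -0. 78. 88.]
shift now-tool [-0.5  0.   0. ] rotvec [ 0.002 -0.001 -0.   ]
```

Release, go straight up, then back away.

Request:
servo_tool --pt "45 0 0 1 0 0 0" --pt "45 0 0 0 0 0 0" --pt "80 0 0 0 0 0 0" --pt "80 0 0 0 0 0 0" --pt "80 0 0 0 0 0 0" --pt "80 0 0 -10 0 0 0" --pt "80 0 0 -30 0 0 0" --pt "80 0 0 -40 0 0 0" --pt "80 0 0 -40 0 0 0" --pt "80 0 0 -20 0 0 0"

```text
time: 56.6
tool_pos: [596.6, 31.0, 286.5]
tcp_rot: [179.9, 0.3, -0.0]
ft_force: [-0.1, -1.0, -0.7]
finger_gap: 79.9
```

Request:
servo_tool --pt "80 -20 0 -20 0 0 0" --pt "80 -40 0 0 0 0 0" --pt "80 -40 0 0 0 0 0" --pt "80 -20 0 0 0 0 0" --pt "80 0 0 0 0 0 0" --pt "80 0 0 0 0 0 0"

```text
time: 57.2
tool_pos: [476.1, 30.9, 319.0]
tcp_rot: [179.9, -0.7, -0.0]
ft_force: [0.6, 0.2, -0.2]
finger_gap: 79.9
```

```bash
python3 -c "
from h import *
to(598.6,30.7,144,0)
a=save('scene','s4.png'); b=save('side','d4.png')
cv2.imwrite('pics/c4.png',np.hstack([cv2.resize(a[220:340,180:520],(800,282))[:,:], ])); 
a0=cv2.imread('pics/s1.png'); b0=cv2.imread('pics/d1.png')
r=lambda i:cv2.resize(i,(400,300))
cv2.imwrite('pics/c5.png',np.vstack([np.hstack([r(a0[220:370,200:400]),r(a[220:370,200:400])]),np.hstack([r(b0[180:330,120:320]),r(b[180:330,120:320])])]))"
```

```text
t 57.2 pos [476.1  30.9 319. ] rot [179.9  -0.7  -0. ] gap 79.9 F [ 0.6  0.2 -0.2] j [ -2. -14.  97.  -0.  96.  88.]
shift now-tool [120.5  -0.2 176.4] rotvec [ 0.002 -0.011 -0.   ]
```

View pics/c5.png

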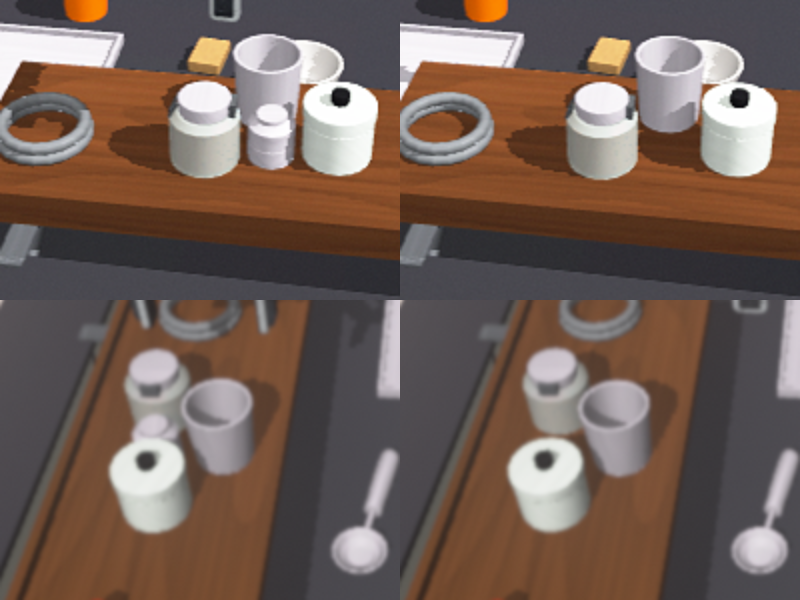

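View pics/c4.png

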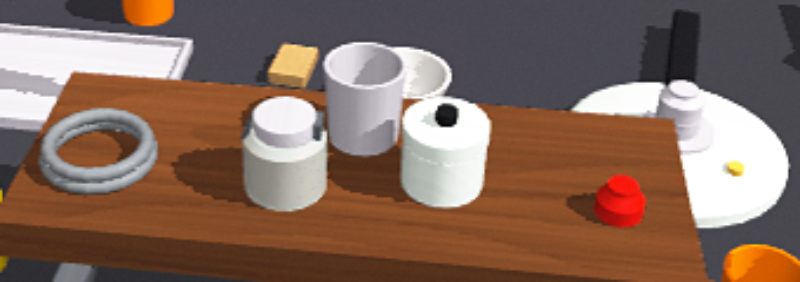

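Before and after match to about 1–2 px: the jar, tumbler and tin are upright on their spots, the weight is on the vent disc, and the gasket and cap are unmoved. I'm handing in.

```bash
python3 -c "
from h import *
hand_in(); print(sense()['time'])"
```

```text
the job is handed in; nothing more can be done
the job is handed in; nothing more can be done
```

I moved the tumbler, jar and tin onto the tray, set the weight on the vent pipe, then put the tin, jar and tumbler back on their spots. I handed the job in at about 57 s of the 134 s allowed; the hand-in gave no verdict.

- **Weight:** after release it stood upright on the disc. The wrist view put it within about 3 mm of the pipe's axis, and at the height expected for full depth. The side view's position agreed only roughly, because it depends on the height assumed.
- **Jar, tumbler, tin:** all three are upright. Compared with the starting pictures, each is within about 1–2 pixels (a few mm) of its original spot.
- **Gasket ring and cap:** the ring looks unmoved in the before-and-after pictures. The red cap looks undisturbed in the last picture, but I didn't compare it side by side with the first.
- **Arm:** it is clear of everything, and no check failed.

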